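# Demould a cast test bar and rack it to cool

## Robot

A 6-joint arm with a two-finger parallel gripper is mounted at the origin on a cart in front of the work surface, level with it; the furniture and walls round the work are solid. World frame = base frame: x ahead of the robot, y to its left, z up, the work surface at z = 0. Lengths are in mm, angles in degrees, forces in N, time in s.
With the tool pointing down it reaches from about 300 to 875 mm from the base axis. Payload 4.2 kg.
Tool frame: the origin (TCP) lies on the centre line of the jaws, within the pads' length; the fingertips stand 14 mm ahead of it and the grasp point (between the pads) lies 5 mm behind it; z points along the fingers, y is the line along which they close (so a half turn about z gives the same grasp; the last joint's range is limited). The gripper opens to 85 mm and grips with 20 to 120 N. Pads are 22 mm wide; open, the fingers measure 114 mm over their backs; the gripper's body (76 mm by 85 mm) begins 54 mm behind the grasp point. The pads swing forward as they close: fully open they stand 13 mm farther back than shut.
Start: joints at [-66.005, 18.312, 89.639, -0, 72.044, -1.146], TCP at [244.295, -520.538, 245.338] pointing down, gripper open.
Joint ranges: [-177.97, 177.97], [-48.28, 115.42], [12.27, 149.76], [-77.06, 257.06], [2.81, 150.46], [-146.56, 146.56]. Speed limits (degrees/s): [147.25, 147.25, 180, 180, 180, 180].

## Interface

Orientations are given as a 3x3 rotation matrix whose columns are the frame's x, y, z axes.
In Python, from plant import env, imaging, finder gives the robot as it stands.
- The arm moves only by the tool arm_command, never from a script. Its argument "deltas" is a list of rows, each a list of 2 entries, a list of its own where there are three numbers: the shift along the world's x, y, z normalised to -1 to 1, where 1 is 0.12 m, then the turn, a rotation vector about the world's x, y, z normalised to -1 to 1, where 1 is 2 pi rad. In form: [[[tx, ty, tz], [ax, ay, az]], ...]. A call has exactly 10 rows; each row is the pose to reach, as a shift and turn from the pose commanded when the call began, turning the shorter way round; what a row does not reach only later rows make up. A row lasts 1/8 s, in which the tool goes at most 62.5 mm and 10.7 degrees, less where a joint would pass 70% of its speed; a pose out of reach is approached as far as the arm can. A call with a number of a shift or a turn outside -1 to 1 is refused whole. A call with a gripper value outside its range is refused whole. "claw" is the closure, from 0 (fully open) to 1 (shut), set as the call begins (left out, the last holds). The fingers move at their own pace and stop on an object; "grip_force" is the grip in N (left out, the last holds). Time passes only in rows, so rows that repeat a pose let the fingers close, or fill a call up. It gives the time, the measured TCP pose, the force, the opening and the grip force at its end, in the units of the state.
- env.get_state(): the state, without advancing time (a new reading comes with each control period).
- imaging.snapshot(name): name is "scene" or "top" or "wrist"; returns the picture (480x640x3 uint8, red, green, blue); there is no depth.
- imaging.camera_params(name): a dict with "intrinsics" (3x3 intrinsics, pixels), "origin" and "attitude" of the camera in the world; the wrist camera has in their place "mount" (4x4, takes a point from camera to tool coordinates, whose origin is the TCP and whose axes are the flange's). Camera axes: x right, y down, z forward; pixel columns grow to the right and rows downward; lengths in mm; the calibration is good to about 2 mm. The wrist camera is an equidistant fisheye: a pixel r from the principal point sees the ray r / f radians off the axis. A picture is of the moment at which its call begins: read the wrist's pose just before it. camera_params takes no time and is no camera call.
- env.job_done(): hands the job in; it is judged then, once.
Trained networks look in the newest picture that a camera, given by its name, has taken for a name from the list of things; names that differ only in an ending like _2 or _b are one class to them, and where a whole thing is asked for, a point or a joint stands for the part that bears it (a point fixed in the world has none). Each returns a list of dicts, best first, with "p" (0 to 1); they miss things now and then, are a little off and sometimes report something else, mostly with a low value. They report only what shows in the picture. A call takes as long as a camera call.
- finder.find_in(camera, label): "extent" ([left, top, right, bottom] in pixels, round what is visible of it).
- finder.place_of(camera, label): "at" ([column, row] in pixels: a listed point, or the origin of a listed thing).
The state is a dict: "time_s": time; "joint_positions": joint angles; "qvel": joint speeds; "tau": joint torques, N m; "position": TCP position; "eef_rot": TCP orientation; "ft_force": force on the tool from outside, world axes, zero at the start; "wrist_torque": the same for the moment, N m; "finger_gap": finger opening in mm; "grasp_force": force on a finger pad.
Only numpy, scipy, OpenCV 4.12 (cv2) and the standard library are available. Lean on these libraries where they do the work, as an engineer would, in place of code of your own. Each camera call takes 0.05 s, during which the arm holds its last target. There are 200 camera calls.

## Task

The resin test bar in the aluminium mould has set: press the mould's ejector lever fully down so that the bar rises out of its cavity, then lift the bar straight up and level out of the mould and lay it flat across both rails of the cooling rack, square to them and roughly centred, beside the bar that already lies there with clear space between the two. Lower it onto the rails rather than letting it fall, and leave the earlier bar, the beaker, the spatula and the timer where they are.

Things in the scene. Friction and masses are not known exactly. Their poses are not given: they have to be found in the camera images.
- mould: aluminium open mould, fixed to the worktop: cavity plate 144 x 70 mm, top face at z = 51 mm; steel bottom plate 86 mm wide, from x = -77 to +99 mm. Origin on the worktop under the centre of the cavity; x along the cavity, towards the lever end. Dog-bone cavity 15 mm deep (floor at z = 36 mm), 1.5 mm clearance round the bar; two ejector pins in its floor raise the bar as the lever goes down.
- eject_lever (a joint): the ejector lever's angle: 0 as it starts (handle raised about 23 degrees), 0.5 rad fully pressed down against its stop. The handle swings about a cross pin at x = 84, z = 18 mm of the mould, the pad moving down and slightly outwards; the pins rise 24 mm per rad, 12 mm in all. It moves against friction with about 4 N at the handle and stays where it is left.
- lever_pad (a point): middle of the top of the aluminium handle pad (34 x 26 mm, 9 mm thick) at the lever's outer end, 85 mm from the pivot; it starts about 55 mm above the worktop, beyond the +x end of the mould, and is about 14 mm above the worktop when fully pressed (it then lies about 8 mm farther out along the mould's x). Press it from above.
- test_bar: the cast bar, amber-brown resin, a flat dog-bone 120 mm long and 14 mm thick, about 35 g: waist 14 mm wide and 52 mm long, end tabs 24 mm wide; sides taper 0.5 mm narrower to the underside. Origin: centre of the underside; x along the bar, z up. It starts in the mould's cavity with its top 1 mm below the mould's top face, so it cannot be gripped; fully ejected, its top stands 11 mm above that face and it can be pinched across the waist by the fingertips, just above the mould.
- rack: cooling rack of bent steel rod, fixed to the worktop: two parallel round rails, 8 mm thick and 200 mm long, running along its y at x = -36 and +36 mm; the rails' top is 40 mm above the worktop (straight for |y| up to 90 mm). Origin on the worktop under its centre. A bar lies across the rails, along the rack's x, its underside at z = 40 mm.
- old_bar: an earlier bar, same shape, size and look as the test bar, lying across the rack somewhere near its middle; origin: centre of the underside, x along the bar. Leave it there.
- beaker: small empty glass beaker, 47 mm across and 56 mm high, standing behind the mould; origin under its centre. Leave alone.
- spatula: thin steel lab spatula, 210 mm long, lying to the right of the rack; origin at its middle, length along its y. Leave alone.
- lab_timer: small white digital timer, 24 x 64 x 58 mm high, standing behind the rack; origin under its centre. Leave alone.

How it is judged (in metres and radians):
On the way, in this order (a step that is already met when the one before it is completed fails the run):
1. the ejector lever is pressed fully down and the bar stands raised, still in the cavity (value of joint eject_lever above 0.45 rad and z of test_bar in the frame of mould between 0.044 and 0.051 m), for 0.2 s.
2. the bar is clear of the mould, straight above its cavity and level (z of test_bar in the frame of mould above 0.053 m and horizontal distance between test_bar and mould below 0.02 m and angle between test_bar's own z axis and vertical below 0.2 rad and contact force between the fingers and test_bar above 0.5 N), for 0.1 s.
At the end, for the whole second after the job is handed in: The bar lies still and released, flat across both rails (underside within 4 mm of rail height), within 11 degrees of square, its middle within 18 mm of midway between the rails and 88 mm of the rack's centre, about 5 mm or more clear of the earlier bar, which has moved under 12 mm (x of test_bar in the frame of rack between -0.018 and 0.018 m and y of test_bar in the frame of rack between -0.088 and 0.088 m and z of test_bar in the frame of rack between 0.036 and 0.044 m and angle between test_bar's own z axis and vertical below 0.06 rad and angle between the x axis of test_bar and the x axis of rack, either way round below 0.2 rad and (y of test_bar in the frame of old_bar above 0.029 m or y of test_bar in the frame of old_bar below -0.029 m) and contact force between test_bar and old_bar below 0.05 N and linear speed of test_bar below 0.02 m/s and distance of old_bar from where it was at the start of the episode below 0.012 m); the robot touches nothing.
It fails at once if the bar is tipped more than 20 degrees (angle between test_bar's own z axis and vertical above 0.35 rad).
It fails at once if the bar is let fall from more than about a centimetre (linear speed of test_bar above 0.45 m/s and contact force between the fingers and test_bar below 0.05 N).
It fails at once if the earlier bar is pushed more than 12 mm (distance of old_bar from where it was at the start of the episode above 0.012 m).
It fails at once if the beaker, the spatula or the timer is moved more than 20 mm (distance of any of beaker, spatula, lab_timer from where it was at the start of the episode above 0.02 m).
It also fails if it takes over 40 s, if anything falls off the work surface, if the arm or the gripper's body presses on something with over 40 N, if the wrist force passes 120 N, or if a joint passes its speed limit or range.

## Working session

There is one attempt and no reset: what is moved stays moved. The work goes in short steps, Python scripts to look and compute and a tool call to move; the robot and the scene stay as the last step left them, time stands still between calls to the robot, and variables do not carry over. Pictures are saved under pics/ and viewed, at most 10 in all, crops included, and the job is handed in when it is done.

Besides the shell and the picture viewer there is one more tool, called after "Request:" as name([rows], argument=value, ...), one row to a line, values as JSON. arm_command: Moves the arm, as the interface text tells. Scaled input: -1 to 1 covers 0.12 m each way for a shift and 2 pi rad each way for a turn. Its arguments: {"type":"object","properties":{"deltas":{"type":"array","items":{"type":"array"}},"claw":{"type":"number"},"grip_force":{"type":"number"}},"required":["deltas"]}

```bash
mkdir -p pics
cat > h.py <<'E'
import numpy as np, cv2
from plant import env, imaging, finder
def snap(n,f):
    im=imaging.snapshot(n); cv2.imwrite(f,im[:,:,::-1]); return im
def ray(n,uv):
    c=imaging.camera_params(n); K=np.array(c["intrinsics"])
    if n!="wrist":
        d=np.linalg.inv(K)@[uv[0],uv[1],1]; return np.array(c["origin"]),np.array(c["attitude"])@d
    s=env.get_state(); M=np.array(c["mount"]); R=np.array(s["eef_rot"]); p=np.array(s["position"])
    a=(uv[0]-K[0,2])/K[0,0]; b=(uv[1]-K[1,2])/K[1,1]; t=np.hypot(a,b)
    d=np.array([np.sin(t)*a/t,np.sin(t)*b/t,np.cos(t)]) if t>0 else np.array([0,0,1.])
    return p+R@M[:3,3], R@(M[:3,:3]@d)
def at(n,uv,z):
    o,d=ray(n,uv); return (o+d*(z-o[2])/d[2]).round(1)
E
python3 - <<'E'
from h import *
for n in("scene","top"): snap(n,f"pics/{n}1.png"); c=imaging.camera_params(n); print(n,c)
c=imaging.camera_params("wrist");print(c)
for l,z in(("mould",0),("lever_pad",55),("test_bar",36),("rack",0),("old_bar",40),("beaker",0),("spatula",0),("lab_timer",0)):
  for cam in("top","scene"):
    for r in finder.place_of(cam,l)[:2]: print(l,cam,r,at(cam,r["at"],z))
E
```

```text
scene {'intrinsics': array([[599.00055509,   0.        , 321.30476201],
       [  0.        , 599.00055509, 240.14725052],
       [  0.        ,   0.        ,   1.        ]]), 'origin': array([-267.44081977,  843.91297571, 1189.77965746]), 'attitude': array([[-0.74700022, -0.44105452,  0.4974551 ],
       [-0.66475609,  0.5061989 , -0.5494197 ],
       [-0.00948718, -0.74110295, -0.67132437]])}
top {'intrinsics': array([[454.60838003,   0.        , 313.06277115],
       [  0.        , 454.60838003, 236.15057308],
       [  0.        ,   0.        ,   1.        ]]), 'origin': array([ 371.76095508,  -70.1004567 , 1109.26131964]), 'attitude': array([[-0.02605156, -0.98436297,  0.17421499],
       [-0.99962208,  0.02718187,  0.00410477],
       [-0.00877607, -0.17404221, -0.98469909]])}
{'intrinsics': array([[371.64829954,   0.        , 322.40128713],
       [  0.        , 371.64829954, 236.6941166 ],
       [  0.        ,   0.        ,   1.        ]]), 'mount': array([[-1.40105293e-05, -9.48955264e-01, -3.15410696e-01,
         8.11038289e+01],
       [ 9.99999851e-01, -1.85287710e-04, 
[... 734 characters left out ...]
 122.   36. ]
rack top {'at': [351.3, 274.3], 'p': 0.93} [ 470.9 -156.3    0. ]
rack scene {'at': [363.9, 257.5], 'p': 0.56} [ 473.  -154.7    0. ]
old_bar top {'at': [343.2, 266.1], 'p': 0.73} [ 487.2 -134.9   40. ]
old_bar scene {'at': [358.9, 251.3], 'p': 0.7} [ 474.3 -131.5   40. ]
beaker top {'at': [274.7, 215.2], 'p': 0.72} [623.8  29.    0. ]
beaker scene {'at': [280.1, 268.1], 'p': 0.7} [623.7  34.    0. ]
spatula top {'at': [469.1, 284.1], 'p': 0.73} [ 439.5 -440.7    0. ]
spatula scene {'at': [427.6, 215.1], 'p': 0.43} [ 443.  -432.1    0. ]
lab_timer top {'at': [369.8, 196.3], 'p': 0.7} [ 665.8 -210.7    0. ]
lab_timer scene {'at': [328.4, 215.5], 'p': 0.61} [ 673.2 -229.3    0. ]
```

Run:
```python
import cv2
a=cv2.imread("pics/top1.png")[170:350,120:500]; cv2.imwrite("pics/t2.png",cv2.resize(a,None,fx=2.1,fy=2.1,interpolation=3))
```

```text
(no output)
```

View pics/t2.png

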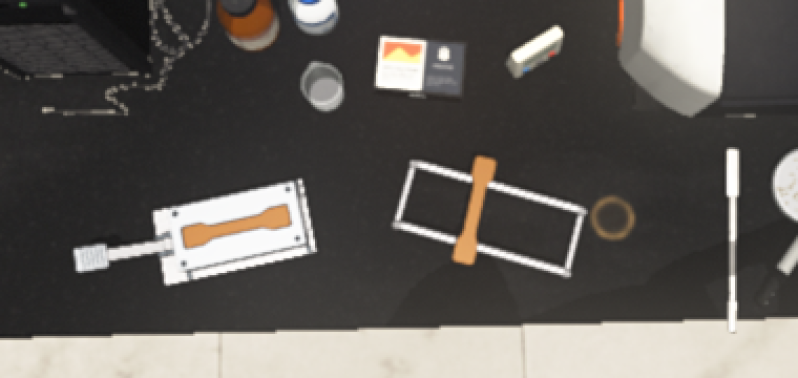

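The crop shows the mould on the left with its lever pad at about (90,258). The rack's corners are near (415,163), (583,210), (570,272) and (395,226). The old bar lies left of the rack's middle, so the right side is free. Next I'll segment the bars and the rack.

Run:
```python
from h import *
for cam in("top","scene"):
  im=cv2.imread(f"pics/{cam}1.png"); h=cv2.cvtColor(im,cv2.COLOR_BGR2HSV)
  m=cv2.inRange(h,(8,110,100),(22,255,255)); n,l,s,c=cv2.connectedComponentsWithStats(m)
  for i in range(1,n):
    if s[i,4]<150: continue
    if not(150<c[i][0]<420 and 230<c[i][1]<340): continue
    for z in(50,54):
      ys,xs=np.where(l==i); P=np.array([at(cam,(x,y),z)[:2] for x,y in zip(xs,ys)])
      (cx,cy),(w,hh),a=cv2.minAreaRect(P.astype(np.float32)); ev=np.linalg.eigh(np.cov(P.T))[1][:,1]
      print(cam,c[i].round(),s[i,4],z,"mean",P.mean(0).round(1),"rect",round(cx,1),round(cy,1),round(w),round(hh),"ang",np.degrees(np.arctan2(ev[1],ev[0])).round(1))
for p in((415,163),(583,210),(570,272),(395,226)): print("rack",at("top",(p[0]/2.1+120,p[1]/2.1+170),38))
print("pad",at("top",(90/2.1+120,258/2.1+170),55))
```

```text
top [345. 270.] 450 50 mean [ 477.6 -139.1] rect 478.1 -139.2 26 122 ang 165.0
top [345. 270.] 450 54 mean [ 477.2 -138.9] rect 477.7 -139.0 26 122 ang 165.0
top [232. 277.] 366 50 mean [466.7 125.8] rect 466.7 125.6 22 118 ang 100.9
top [232. 277.] 366 54 mean [466.3 125.1] rect 466.3 124.9 22 118 ang 100.9
scene [359. 246.] 227 50 mean [ 480.7 -139.5] rect 481.8 -140.0 27 126 ang 164.4
scene [359. 246.] 227 54 mean [ 478.1 -136.1] rect 479.1 -136.6 27 125 ang 164.5
scene [237. 252.] 157 50 mean [722.8 101.3] rect 722.8 102.0 47 52 ang 60.1
scene [237. 252.] 157 54 mean [719.3 103.9] rect 719.3 104.6 47 52 ang 60.3
scene [296. 303.] 198 50 mean [467.9 129.1] rect 468.3 127.0 21 115 ang 101.4
scene [296. 303.] 198 54 mean [465.4 131.6] rect 465.8 129.5 21 114 ang 101.4
rack [533.3 -75.8  38. ]
rack [ 474.8 -262.8   38. ]
rack [ 406.2 -244.4   38. ]
rack [462.5 -51.4  38. ]
pad [434.8 284.8  55. ]
```

Run:
```python
from h import *
s=env.get_state(); print(s["time_s"],s["eef_rot"],s["position"],s["finger_gap"],s["grasp_force"])
```

```text
0.9 [[ 9.05259103e-01  4.24859920e-01  6.55470941e-05]
 [ 4.24859924e-01 -9.05259102e-01 -6.17907651e-05]
 [ 3.30846840e-05  8.37849861e-05 -9.99999996e-01]] [ 244.31607479 -520.52126141  245.32412934] 85.19262601450585 0.0
```

Request:
arm_command([
  [[0.05,0.1,0],[0,0,0.021]],
  [[0.1,0.2,0],[0,0,0.042]],
  [[0.15,0.3,0],[0,0,0.063]],
  [[0.2,0.4,0],[0,0,0.084]],
  [[0.25,0.5,0],[0,0,0.106]],
  [[0.3,0.6,0],[0,0,0.127]],
  [[0.35,0.7,0],[0,0,0.148]],
  [[0.4,0.8,0],[0,0,0.169]],
  [[0.45,0.9,0],[0,0,0.19]],
  [[0.5,1,0],[0,0,0.2114]],
], claw=1)

```text
time_s: 2.15
position: [304.5, -400.1, 245.4]
eef_rot: [[-0.199, 0.98, 0.0], [0.98, 0.199, -0.0], [-0.0, 0.0, -1.0]]
ft_force: [0.1, -0.2, 0.4]
finger_gap: 0.0
grasp_force: 0.0
```

Request:
arm_command([
  [[0.05,0.1,0],[0,0,0]],
  [[0.1,0.2,0],[0,0,0]],
  [[0.15,0.3,0],[0,0,0]],
  [[0.2,0.4,0],[0,0,0]],
  [[0.25,0.5,0],[0,0,0]],
  [[0.3,0.6,0],[0,0,0]],
  [[0.35,0.7,0],[0,0,0]],
  [[0.4,0.8,0],[0,0,0]],
  [[0.45,0.9,0],[0,0,0]],
  [[0.5,1,0],[0,0,0]],
])

```text
time_s: 3.4
position: [364.7, -279.8, 245.3]
eef_rot: [[-0.195, 0.981, 0.0], [0.981, 0.195, -0.0], [-0.0, 0.0, -1.0]]
ft_force: [0.3, 0.8, -0.4]
finger_gap: -0.2
grasp_force: 0.0
```

Request:
arm_command([
  [[0.05,0.1,0],[0,0,0]],
  [[0.1,0.2,0],[0,0,0]],
  [[0.15,0.3,0],[0,0,0]],
  [[0.2,0.4,0],[0,0,0]],
  [[0.25,0.5,0],[0,0,0]],
  [[0.3,0.6,0],[0,0,0]],
  [[0.35,0.7,0],[0,0,0]],
  [[0.4,0.8,0],[0,0,0]],
  [[0.45,0.9,0],[0,0,0]],
  [[0.5,1,0],[0,0,0]],
])

```text
time_s: 4.65
position: [424.7, -159.7, 245.3]
eef_rot: [[-0.195, 0.981, 0.0], [0.981, 0.195, 0.0], [-0.0, 0.0, -1.0]]
ft_force: [-0.1, 0.1, -0.3]
finger_gap: -0.0
grasp_force: 0.0
```

Arm tracks well. I'll take a wrist look at the rack here.

Run:
```python
from h import *
snap("wrist","pics/w1.png")
for l,z in(("rack",0),("old_bar",40)):
    for r in finder.place_of("wrist",l)[:2]: print(l,r,at("wrist",r["at"],z))
```

```text
old_bar {'at': [384.0, 195.0], 'p': 0.68} [ 477.4 -137.    40. ]
```

View pics/w1.png

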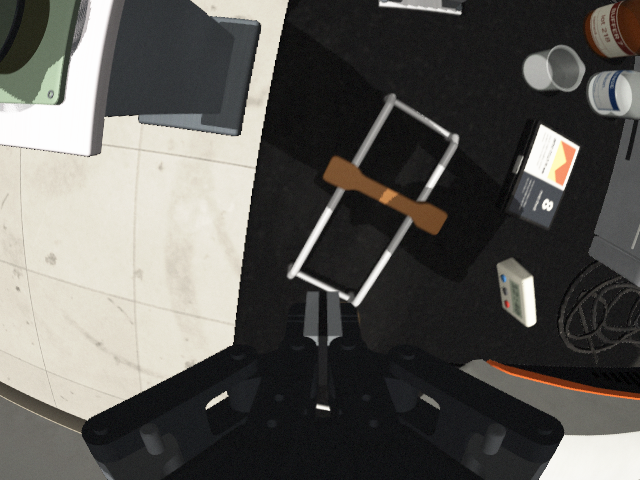

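The wrist view shows the rack's corners at about (391,98), (456,138), (355,301) and (292,273), with the old bar at about (384,195).

Run:
```python
from h import *
P=np.array([at("wrist",p,37)[:2] for p in((391,98),(456,138),(355,301),(292,273))]); print(P,P.mean(0))
for a,b in((3,0),(2,1)): d=P[b]-P[a]; print(np.hypot(*d),np.degrees(np.arctan2(d[1],d[0])))
for a,b in((0,1),(3,2)): d=P[b]-P[a]; print(np.hypot(*d),np.degrees(np.arctan2(d[1],d[0])))
```

```text
[[ 464.3  -49. ]
 [ 532.8  -69.4]
 [ 476.2 -249.9]
 [ 408.  -231.6]] [ 470.325 -149.975]
191.08231210658928 72.86420305875558
189.16609104170863 72.5899624782431
71.47314180865419 -16.584069276196445
70.61253429809751 -15.020272083343901
```

Request:
arm_command([
  [[0,0.1,0],[0,0,0]],
  [[0,0.2,0],[0,0,0]],
  [[0,0.3,0],[0,0,0]],
  [[0,0.4,0],[0,0,0]],
  [[0,0.5,0],[0,0,0]],
  [[0,0.6,0],[0,0,0]],
  [[0,0.7,0],[0,0,0]],
  [[0,0.8,0],[0,0,0]],
  [[0,0.9,0],[0,0,0]],
  [[0,1,0],[0,0,0]],
])

```text
time_s: 6.05
position: [424.3, -39.7, 245.4]
eef_rot: [[-0.195, 0.981, 0.0], [0.981, 0.195, 0.0], [-0.0, 0.0, -1.0]]
ft_force: [0.1, 0.4, 0.6]
finger_gap: 0.3
grasp_force: 0.0
```

Request:
arm_command([
  [[0,0.1,0],[0,0,0]],
  [[0,0.2,0],[0,0,0]],
  [[0,0.3,0],[0,0,0]],
  [[0,0.4,0],[0,0,0]],
  [[0,0.5,0],[0,0,0]],
  [[0,0.6,0],[0,0,0]],
  [[0,0.7,0],[0,0,0]],
  [[0,0.8,0],[0,0,0]],
  [[0,0.9,0],[0,0,0]],
  [[0,1,0],[0,0,0]],
])

```text
time_s: 7.3
position: [424.3, 80.3, 245.3]
eef_rot: [[-0.195, 0.981, 0.0], [0.981, 0.195, 0.0], [-0.0, 0.0, -1.0]]
ft_force: [-0.8, 0.1, 0.0]
finger_gap: -0.1
grasp_force: 0.0
```

Request:
arm_command([
  [[0,0.1,-0.05],[0,0,0]],
  [[0,0.2,-0.1],[0,0,0]],
  [[0,0.3,-0.15],[0,0,0]],
  [[0,0.4,-0.2],[0,0,0]],
  [[0,0.5,-0.25],[0,0,0]],
  [[0,0.6,-0.3],[0,0,0]],
  [[0,0.7,-0.35],[0,0,0]],
  [[0,0.8,-0.4],[0,0,0]],
  [[0,0.9,-0.45],[0,0,0]],
  [[0,1,-0.5],[0,0,0]],
])

```text
time_s: 8.55
position: [424.3, 200.3, 184.9]
eef_rot: [[-0.195, 0.981, 0.0], [0.981, 0.195, 0.0], [0.0, 0.0, -1.0]]
ft_force: [-0.1, 0.6, 0.2]
finger_gap: 0.1
grasp_force: 0.0
```

Run:
```python
from h import *
im=snap("wrist","pics/w2.png"); s=env.get_state(); print(s["time_s"],s["position"])
for l,z in(("mould",0),("lever_pad",55),("test_bar",36)):
    for r in finder.place_of("wrist",l)[:2]: print(l,r,at("wrist",r["at"],z))
m=cv2.inRange(cv2.cvtColor(im,cv2.COLOR_RGB2HSV),(8,90,60),(24,255,255)); n,l,st,c=cv2.connectedComponentsWithStats(m)
for i in range(1,n):
    if st[i,4]>600:
      ys,xs=np.where(l==i); P=np.array([at("wrist",(x,y),50)[:2] for x,y in zip(xs[::3],ys[::3])],np.float32); ev=np.linalg.eigh(np.cov(P.T))[1][:,1]
      print(st[i],cv2.minAreaRect(P),np.degrees(np.arctan2(ev[1],ev[0])))
```

```text
8.6 [424.07900794 201.21530648 184.267094  ]
mould {'at': [354.5, 294.5], 'p': 0.66} [468.6 129.3   0. ]
lever_pad {'at': [364.0, 119.4], 'p': 0.62} [435.7 284.9  55. ]
test_bar {'at': [356.7, 310.2], 'p': 0.81} [467.3 131.3  36. ]
[ 344  252   32   89 1572] ((462.66168212890625, 149.7297821044922), (23.7947998046875, 78.81552124023438), 11.210612297058105) 105.30434002967138
[ 555  331   54   64 2004] ((728.3488159179688, 104.47695922851562), (64.45693969726562, 99.85464477539062), 67.2925796508789) 139.28636253129054
```

View pics/w2.png

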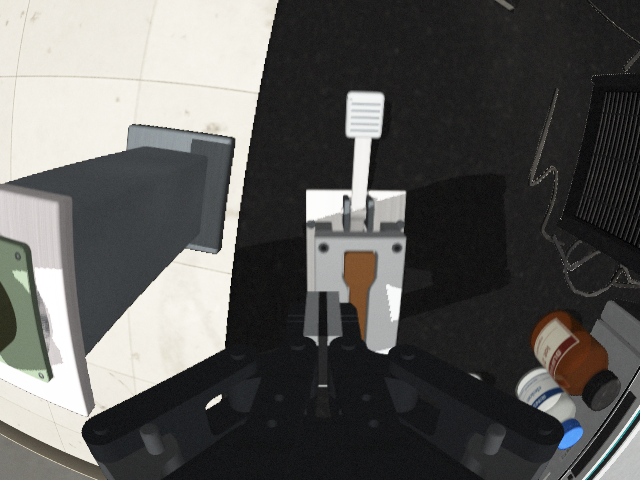

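The pad is at about (365,115), which agrees with the other estimates at (435.5,285). I'll go above it and press.

Request:
arm_command([
  [[0.02,0.1,0],[0,0,0]],
  [[0.03,0.25,-0.1],[0,0,0]],
  [[0.05,0.4,-0.2],[0,0,0]],
  [[0.07,0.55,-0.3],[0,0,0]],
  [[0.09,0.7,-0.4],[0,0,0]],
  [[0.09,0.76,-0.5],[0,0,0]],
  [[0.09,0.76,-0.6],[0,0,0]],
  [[0.09,0.76,-0.7],[0,0,0]],
  [[0.09,0.76,-0.8],[0,0,0]],
  [[0.09,0.76,-0.85],[0,0,0]],
])

```text
time_s: 10.0
position: [434.8, 290.1, 82.5]
eef_rot: [[-0.194, 0.981, -0.001], [0.981, 0.194, -0.001], [-0.0, -0.001, -1.0]]
ft_force: [-0.4, -0.9, -0.2]
finger_gap: -0.0
grasp_force: 0.0
```

Request:
arm_command([
  [[0,0,-0.06],[0,0,0]],
  [[0,0,-0.11],[0,0,0]],
  [[0,0,-0.16],[0,0,0]],
  [[0,0,-0.21],[0,0,0]],
  [[0,0,-0.26],[0,0,0]],
  [[0,0,-0.3],[0,0,0]],
  [[0,0,-0.34],[0,0,0]],
  [[0,0,-0.38],[0,0,0]],
  [[0,0,-0.41],[0,0,0]],
  [[0,0,-0.44],[0,0,0]],
])

```text
time_s: 11.25
position: [435.2, 290.8, 30.4]
eef_rot: [[-0.195, 0.981, 0.0], [0.981, 0.195, 0.0], [0.0, 0.0, -1.0]]
ft_force: [-1.0, 3.9, 4.7]
finger_gap: 0.2
grasp_force: 2.5
```

Request:
arm_command([
  [[0,0,-0.005],[0,0,0]],
  [[0,0,-0.01],[0,0,0]],
  [[0,0,-0.015],[0,0,0]],
  [[0,0,-0.02],[0,0,0]],
  [[0,0,-0.025],[0,0,0]],
  [[0,0,-0.03],[0,0,0]],
  [[0,0,-0.03],[0,0,0]],
  [[0,0,-0.03],[0,0,0]],
  [[0,0,-0.03],[0,0,0]],
  [[0,0,-0.03],[0,0,0]],
])

```text
time_s: 12.5
position: [435.2, 290.6, 28.5]
eef_rot: [[-0.195, 0.981, 0.001], [0.981, 0.195, 0.0], [0.0, 0.001, -1.0]]
ft_force: [-2.3, 1.7, 16.1]
finger_gap: -0.1
grasp_force: 7.9
```

Hard stop reached at 16 N. I'll rise, open partly, and look.

Request:
arm_command([
  [[0,0,0.15],[0,0,0]],
  [[0,0,0.3],[0,0,0]],
  [[0,0,0.45],[0,0,0]],
  [[0,0,0.6],[0,0,0]],
  [[0,-0.05,0.75],[0,0,0]],
  [[0,-0.1,0.85],[0,0,0]],
  [[0,-0.15,0.95],[0,0,0]],
  [[0,-0.2,1],[0,0,0]],
  [[0,-0.25,1],[0,0,0]],
  [[0,-0.25,1],[0,0,0]],
], claw=0.5)

```text
time_s: 13.75
position: [434.8, 260.0, 146.5]
eef_rot: [[-0.194, 0.981, -0.001], [0.981, 0.194, -0.001], [-0.0, -0.001, -1.0]]
ft_force: [0.3, -0.1, 0.0]
finger_gap: 42.4
grasp_force: 0.0
```

Run:
```python
from h import *
im=snap("wrist","pics/w3.png"); s=env.get_state(); print(s["time_s"],s["position"],s["finger_gap"])
t=snap("top","pics/t3.png")
for l,z in(("mould",0),("lever_pad",14),("test_bar",48)):
    for r in finder.place_of("wrist",l)[:2]: print(l,r,at("wrist",r["at"],z))
for cam,I in(("wrist",im),("top",t)):
  m=cv2.inRange(cv2.cvtColor(I,cv2.COLOR_RGB2HSV),(8,110,60),(24,255,255)); n,l,st,c=cv2.connectedComponentsWithStats(m)
  for i in range(1,n):
    if st[i,4]>150:
      ys,xs=np.where(l==i); P=np.array([at(cam,(x,y),62)[:2] for x,y in zip(xs,ys)],np.float32); ev=np.linalg.eigh(np.cov(P.T))[1][:,1]
      print(cam,st[i],P.mean(0),cv2.minAreaRect(P),np.degrees(np.arctan2(ev[1],ev[0])))
```

```text
13.8 [434.8393737  260.31974879 146.48437682] 42.626652692125354
test_bar {'at': [330.3, 402.1], 'p': 0.98} [467.3 130.2  48. ]Traceback (most recent call last):
  File "<stdin>", line 10, in <module>
  File "h.py", line 14, in at
    o,d=ray(n,uv); return (o+d*(z-o[2])/d[2]).round(1)
        ~~~^^^^^^
  File "h.py", line 9, in ray
    s=env.get_state(); M=np.array(c["mount"]); R=np.array(s["eef_rot"]); p=np.array(s["position"])
ValueError: time passes only in moves, steps and waits
```

View pics/w3.png

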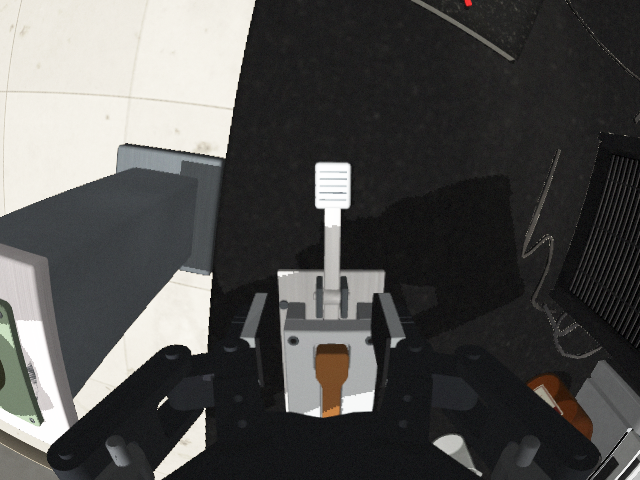

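The lever now lies flat, and the bar's near tab shows end-on at about (331,345), between the jaws. I'll measure the lateral line, and the top view as a check.

Run:
```python
from h import *
for p in((331,345),(332,370),(331,405),(333,185)): print(p,at("wrist",p,62 if p[1]>300 else 14))
I=cv2.imread("pics/t3.png"); m=cv2.inRange(cv2.cvtColor(I,cv2.COLOR_BGR2HSV),(8,110,60),(24,255,255)); n,l,st,c=cv2.connectedComponentsWithStats(m)
for i in range(1,n):
    if st[i,4]>40 and 180<c[i][0]<380 and c[i][1]>240:
      ys,xs=np.where(l==i); P=np.array([at("top",(x,y),62)[:2] for x,y in zip(xs,ys)],np.float32); ev=np.linalg.eigh(np.cov(P.T))[1][:,1]
      print(st[i],P.mean(0),cv2.minAreaRect(P),np.degrees(np.arctan2(ev[1],ev[0])))
```

```text
(331, 345) [453.5 197.   62. ]
(332, 370) [458.8 175.3  62. ]
(331, 405) [465.5 140.3  62. ]
(333, 185) [435.4 296.   14. ]
[335 244  22  52 461] [ 477.10693 -138.38506] ((477.064697265625, -138.80528259277344), (26.445119857788086, 121.52603912353516), 75.5922622680664) 165.11580171607633
[206 268  52  19 356] [466.63245  124.970795] ((466.5772705078125, 124.96783447265625), (21.393163681030273, 117.13687896728516), 10.937141418457031) 100.94070383861076
```

Request:
arm_command([
  [[0.03,-0.1,0],[0,0,0]],
  [[0.06,-0.2,0],[0,0,0]],
  [[0.09,-0.3,0],[0,0,0]],
  [[0.12,-0.4,0],[0,0,0]],
  [[0.15,-0.5,-0.05],[0,0,0]],
  [[0.18,-0.6,-0.1],[0,0,0]],
  [[0.21,-0.7,-0.15],[0,0,0]],
  [[0.24,-0.8,-0.2],[0,0,0]],
  [[0.26,-0.9,-0.25],[0,0,0]],
  [[0.268,-1,-0.3],[0,0,0]],
])

```text
time_s: 15.25
position: [467.4, 139.9, 110.5]
eef_rot: [[-0.195, 0.981, 0.0], [0.981, 0.195, -0.0], [-0.0, 0.0, -1.0]]
ft_force: [0.0, -0.6, -0.5]
finger_gap: 42.8
grasp_force: 0.0
```

Request:
arm_command([
  [[0,-0.05,-0.05],[0,0,0]],
  [[0,-0.105,-0.1],[0,0,0]],
  [[0,-0.105,-0.15],[0,0,0]],
  [[0,-0.105,-0.2],[0,0,0]],
  [[0,-0.105,-0.25],[0,0,0]],
  [[0,-0.105,-0.3],[0,0,0]],
  [[0,-0.105,-0.34],[0,0,0]],
  [[0,-0.105,-0.375],[0,0,0]],
  [[0,-0.105,-0.375],[0,0,0]],
  [[0,-0.105,-0.375],[0,0,0]],
])

```text
time_s: 16.5
position: [467.4, 128.1, 66.0]
eef_rot: [[-0.195, 0.981, 0.0], [0.981, 0.195, 0.0], [0.0, 0.0, -1.0]]
ft_force: [0.3, 0.7, 0.3]
finger_gap: 42.9
grasp_force: 0.0
```

Run:
```python
from h import *
im=snap("wrist","pics/w4.png"); s=env.get_state(); print(s["time_s"],s["position"],s["finger_gap"],s["ft_force"])
cv2.imwrite("pics/w4c.png",cv2.resize(im[200:480,120:520,::-1],None,fx=1.8,fy=1.8))
```

```text
16.55 [467.42349569 128.10408463  66.12216109] 42.68485113203999 [ 0.6340747   0.43567255 -0.24530339]
```

View pics/w4c.png

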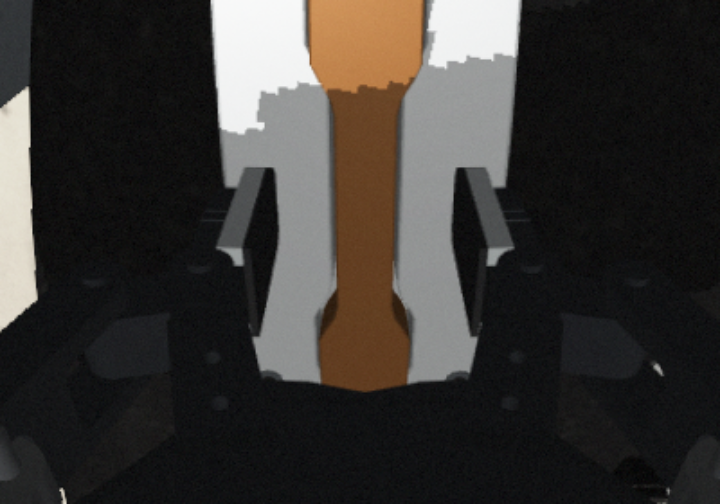

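The bar's waist is centred between the pads (crop columns 330–400, pads at 275 and 455). I'll close on it and lift.

Request:
arm_command([
  [[0,0,0],[0,0,0]],
  [[0,0,0],[0,0,0]],
  [[0,0,0],[0,0,0]],
  [[0,0,0],[0,0,0]],
  [[0,0,0],[0,0,0]],
  [[0,0,0],[0,0,0]],
  [[0,0,0],[0,0,0]],
  [[0,0,0],[0,0,0]],
  [[0,0,0],[0,0,0]],
  [[0,0,0],[0,0,0]],
], claw=1, grip_force=40)

```text
time_s: 17.8
position: [467.4, 128.1, 66.2]
eef_rot: [[-0.195, 0.981, 0.001], [0.981, 0.195, 0.0], [0.0, 0.001, -1.0]]
ft_force: [-0.7, -0.1, 6.2]
finger_gap: 12.1
grasp_force: 40.0
```

Request:
arm_command([
  [[0,0,0.03],[0,0,0]],
  [[0,0,0.06],[0,0,0]],
  [[0,0,0.1],[0,0,0]],
  [[0,0,0.14],[0,0,0]],
  [[0,0,0.19],[0,0,0]],
  [[0,0,0.25],[0,0,0]],
  [[0,0,0.32],[0,0,0]],
  [[0,0,0.4],[0,0,0]],
  [[0,0,0.48],[0,0,0]],
  [[0,0,0.55],[0,0,0]],
])

```text
time_s: 19.05
position: [467.4, 128.1, 132.7]
eef_rot: [[-0.195, 0.981, 0.001], [0.981, 0.195, 0.0], [0.0, 0.001, -1.0]]
ft_force: [-0.7, -0.6, 0.4]
finger_gap: 12.4
grasp_force: 39.4
```

Request:
arm_command([
  [[0,-0.06,0.02],[0,0,0.005]],
  [[0,-0.15,0.04],[0,0,0.015]],
  [[-0.01,-0.25,0.06],[0,0,0.025]],
  [[-0.01,-0.35,0.08],[0,0,0.035]],
  [[-0.01,-0.45,0.1],[0,0,0.045]],
  [[-0.02,-0.55,0.1],[0,0,0.055]],
  [[-0.02,-0.65,0.1],[0,0,0.065]],
  [[-0.02,-0.75,0.1],[0,0,0.075]],
  [[-0.03,-0.85,0.1],[0,0,0.085]],
  [[-0.03,-0.95,0.1],[0,0,0.095]],
])

```text
time_s: 20.3
position: [463.5, 13.7, 144.3]
eef_rot: [[-0.714, 0.7, 0.0], [0.7, 0.714, 0.0], [0.0, 0.0, -1.0]]
ft_force: [0.3, -0.6, -1.3]
finger_gap: 12.0
grasp_force: 39.4
```

Request:
arm_command([
  [[0,-0.1,0],[0,0,0.01]],
  [[0,-0.2,0],[0,0,0.02]],
  [[-0.01,-0.3,0],[0,0,0.03]],
  [[-0.01,-0.4,0],[0,0,0.04]],
  [[-0.01,-0.5,0],[0,0,0.05]],
  [[-0.02,-0.6,0],[0,0,0.06]],
  [[-0.02,-0.7,0],[0,0,0.07]],
  [[-0.02,-0.8,0],[0,0,0.078]],
  [[-0.03,-0.9,0],[0,0,0.078]],
  [[-0.03,-1,0],[0,0,0.078]],
])

```text
time_s: 21.55
position: [459.9, -106.5, 144.1]
eef_rot: [[-0.959, 0.284, -0.0], [0.284, 0.959, 0.0], [0.0, 0.0, -1.0]]
ft_force: [0.0, 0.2, -0.9]
finger_gap: 12.2
grasp_force: 39.4
```

Request:
arm_command([
  [[0,-0.1,0],[0,0,0]],
  [[0,-0.2,0],[0,0,0]],
  [[-0.01,-0.3,0],[0,0,0]],
  [[-0.01,-0.4,0],[0,0,0]],
  [[-0.01,-0.5,0],[0,0,0]],
  [[-0.02,-0.6,0],[0,0,0]],
  [[-0.02,-0.68,0],[0,0,0]],
  [[-0.02,-0.72,0],[0,0,0]],
  [[-0.02,-0.74,0],[0,0,0]],
  [[-0.02,-0.74,0],[0,0,0]],
])

```text
time_s: 22.8
position: [457.6, -194.7, 143.9]
eef_rot: [[-0.959, 0.284, -0.0], [0.284, 0.959, 0.0], [0.0, 0.0, -1.0]]
ft_force: [-0.1, -0.8, 0.0]
finger_gap: 12.7
grasp_force: 39.4
```

Run:
```python
from h import *
im=snap("wrist","pics/w5.png"); s=env.get_state(); print(s["time_s"],s["position"],s["finger_gap"],s["ft_force"],s["grasp_force"],s["eef_rot"])
```

```text
22.85 [ 457.6347711  -194.54410393  143.91115265] 12.321180996592192 [-0.26443568 -0.70304543 -0.29251066] 39.35467600822449 [[-9.58984320e-01  2.83459109e-01 -8.23524558e-05]
 [ 2.83459074e-01  9.58984288e-01  2.98178471e-04]
 [ 1.63496115e-04  2.62604927e-04 -9.99999952e-01]]
```

View pics/w5.png

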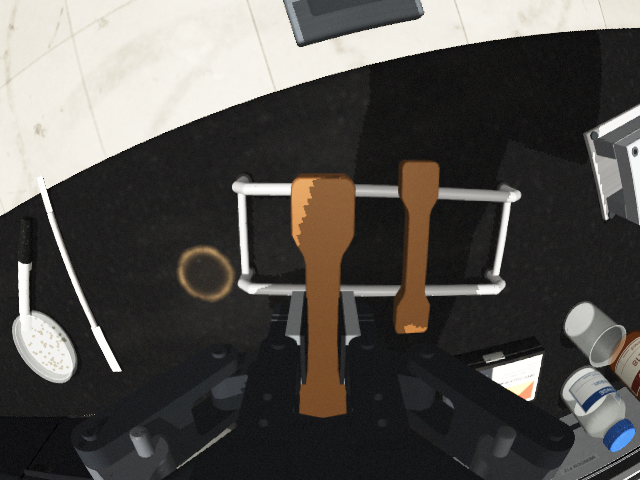

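The bar hangs level in the jaws over the free right half of the rack. The rails cross its line near (325,189) and (325,291), and the old bar is clear to the right. I'll check centring against the rails.

Run:
```python
from h import *
P=[at("wrist",p,38)[:2] for p in((325,189),(325,291))]; print(P,np.mean(P,0),np.hypot(*(P[0]-P[1])))
Q=[at("wrist",p,37)[:2] for p in((242,187),(513,195),(498,285),(245,284))]; print(Q,np.mean(Q,0))
```

```text
[array([ 423.4, -181.7]), array([ 492.3, -201.9])] [ 457.85 -191.8 ] 71.80006963784928
[array([ 406.7, -232.8]), array([462.2, -55.6]), array([528.3, -76.2]), array([ 472.1, -254.8])] [ 467.325 -154.85 ]
```

Request:
arm_command([
  [[0,0,-0.05],[0,0,0]],
  [[0,0,-0.14],[0,0,0]],
  [[0,0,-0.23],[0,0,0]],
  [[0,0,-0.32],[0,0,0]],
  [[0,0,-0.41],[0,0,0]],
  [[0,0,-0.5],[0,0,0]],
  [[0,0,-0.57],[0,0,0]],
  [[0,0,-0.63],[0,0,0]],
  [[0,0,-0.67],[0,0,0]],
  [[0,0,-0.69],[0,0,0]],
])

```text
time_s: 24.1
position: [457.6, -194.7, 60.9]
eef_rot: [[-0.959, 0.284, -0.0], [0.284, 0.959, 0.0], [0.0, 0.0, -1.0]]
ft_force: [0.3, -0.5, -0.5]
finger_gap: 12.6
grasp_force: 39.4
```

Request:
arm_command([
  [[0,0,-0.002],[0,0,0]],
  [[0,0,-0.004],[0,0,0]],
  [[0,0,-0.006],[0,0,0]],
  [[0,0,-0.008],[0,0,0]],
  [[0,0,-0.01],[0,0,0]],
  [[0,0,-0.012],[0,0,0]],
  [[0,0,-0.014],[0,0,0]],
  [[0,0,-0.016],[0,0,0]],
  [[0,0,-0.018],[0,0,0]],
  [[0,0,-0.02],[0,0,0]],
])

```text
time_s: 25.35
position: [457.7, -194.7, 58.7]
eef_rot: [[-0.959, 0.284, 0.0], [0.284, 0.959, 0.0], [-0.0, 0.0, -1.0]]
ft_force: [0.2, 0.3, -0.6]
finger_gap: 12.4
grasp_force: 39.4
```

Request:
arm_command([
  [[0,0,-0.002],[0,0,0]],
  [[0,0,-0.004],[0,0,0]],
  [[0,0,-0.006],[0,0,0]],
  [[0,0,-0.008],[0,0,0]],
  [[0,0,-0.01],[0,0,0]],
  [[0,0,-0.012],[0,0,0]],
  [[0,0,-0.014],[0,0,0]],
  [[0,0,-0.016],[0,0,0]],
  [[0,0,-0.016],[0,0,0]],
  [[0,0,-0.016],[0,0,0]],
])

```text
time_s: 26.6
position: [457.7, -194.8, 58.3]
eef_rot: [[-0.959, 0.284, 0.001], [0.284, 0.959, -0.0], [-0.001, -0.0, -1.0]]
ft_force: [-4.1, 1.4, 13.3]
finger_gap: 12.2
grasp_force: 41.0
```

Contact with the rails at 13 N. I'll release gently, then rise.

Request:
arm_command([
  [[0,0,0.008],[0,0,0]],
  [[0,0,0.008],[0,0,0]],
  [[0,0,0.008],[0,0,0]],
  [[0,0,0.008],[0,0,0]],
  [[0,0,0.008],[0,0,0]],
  [[0,0,0.008],[0,0,0]],
  [[0,0,0.008],[0,0,0]],
  [[0,0,0.008],[0,0,0]],
  [[0,0,0.008],[0,0,0]],
  [[0,0,0.008],[0,0,0]],
], claw=0.55)

```text
time_s: 27.85
position: [457.6, -194.8, 57.8]
eef_rot: [[-0.959, 0.284, 0.0], [0.284, 0.959, 0.0], [-0.0, 0.0, -1.0]]
ft_force: [-0.6, -0.2, 0.8]
finger_gap: 38.3
grasp_force: 0.0
```

Request:
arm_command([
  [[0,0,0.03],[0,0,0]],
  [[0,0,0.1],[0,0,0]],
  [[0,0,0.2],[0,0,0]],
  [[0,0,0.3],[0,0,0]],
  [[0,0,0.4],[0,0,0]],
  [[0,0,0.55],[0,0,0]],
  [[0,0,0.7],[0,0,0]],
  [[0,0,0.8],[0,0,0]],
  [[0,0,0.9],[0,0,0]],
  [[0,0,0.95],[0,0,0]],
])

```text
time_s: 29.1
position: [457.8, -194.8, 172.5]
eef_rot: [[-0.959, 0.284, 0.001], [0.284, 0.959, -0.0], [-0.001, 0.0, -1.0]]
ft_force: [-0.3, -0.0, 0.1]
finger_gap: 38.5
grasp_force: 0.0
```

Run:
```python
from h import *
im=snap("wrist","pics/w6.png"); s=env.get_state(); print(s["time_s"],s["position"],s["finger_gap"],s["ft_force"])
```

```text
29.15 [ 458.04509353 -194.9193211   172.92293413] 38.124110696645786 [ 1.0264465  -0.6040982   0.11753121]
```

View pics/w6.png

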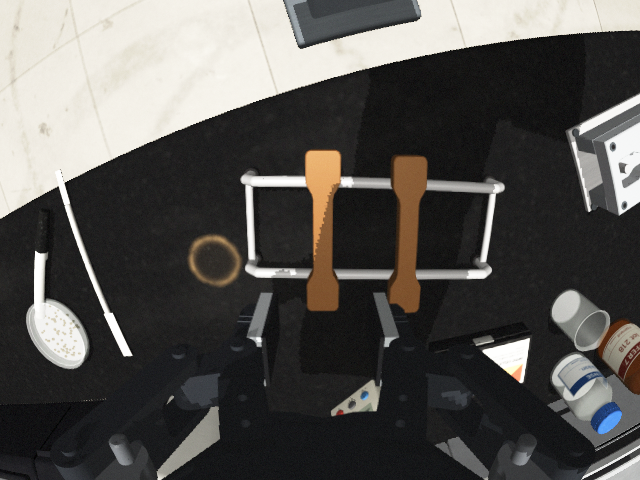

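The bar lies flat across both rails near (323,230), square to them and well clear of the old bar at (408,235). The gripper is away from everything.

```bash
python3 -c "
from plant import env
print(env.job_done())"
```

```text
the job is handed in; nothing more can be done
None
```

I pressed the lever to its stop, lifted the bar out level and laid it square across both rails, clear of the earlier bar. I handed the job in at about 29 s on the robot's clock, and the hand-in returned no verdict.

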